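# Enable the microscope's laser lamp with its key

## Task

Enable the laser lamp of the insect-sorting microscope: take the key with the flat, bar-shaped grip out of the key rack, push it fully home in the slot of the key switch on top of the white lamp controller while the switch is still off, then turn it clockwise (seen from above) as far as it goes and let go, leaving the key in the switch. Leave the round-headed key standing in the rack.

Things in the scene. Friction and masses are not known exactly. Their poses are not given: they have to be found in the camera images.
- key: Right key, upright in one of 2 pockets (90 mm apart along its x) of a fixed grey rack, 35 mm high. Origin: centre of the underside of its steel collar (52 mm disc, 4 mm thick), at rack-top height; z up. Above: flat black grip 40 mm wide (x), 12 mm thick (y), from 4 to 44 mm; pinch across y. Below: steel blade 30 (x) x 6 (y) mm, 25 mm long, tapering to 10 x 3 mm. Half a turn about z is the same. 60 g.
- other_key: Wrong key, in the rack's other pocket, to be left there: the same collar and origin, but a round black knob head (32 mm across, 34 mm tall above the collar) and a round shank.
- slot (a point): Centre of the key slot's mouth, on top of a round steel barrel (68 mm across, 30 mm tall) on a fixed white box (180 x 160 x 60 mm), so 90 mm above the table. Turns with the barrel: x along the slot, z up. Slot 42 x 17 mm, bevelled 3 mm, 30 mm deep; key fully home: collar on the barrel's top, its origin at this point. All else on the box is at most 10 mm tall.
- switch (a joint): Angle of the barrel, rad: 0 to 0.12 is off (as found), growing clockwise seen from above to a hard stop at 1.05 (on). Stays where left; about 0.05 N m turns it. The key has some 0.37 rad of play each way in the slot, so the key itself must turn about a quarter turn (1.45 to 1.5 rad) to bring the barrel to its stop.
Not all that is in view belongs to the job. What is shaped like the key but brown is not meant.

How it is judged:
On the way, in this order (a step that is already met when the one before it is completed fails the run):
1. the key is fully home in the slot while the switch is still off (horizontal distance between key and slot below 0.012 m and z of key in the frame of slot between -0.005 and 0.005 m and angle between key's own z axis and vertical below 0.17 rad and value of joint switch below 0.4 rad), for 0.1 s.
2. the key has been turned to on (value of joint switch above 0.7 rad), for 0.1 s.
At the end, for the whole second after the job is handed in: The switch stands at on (barrel beyond 0.7 rad, two thirds of the way), the key rests in it fully home (collar within 6 mm of the barrel's top, within 12 mm of the slot's centre, upright within 10 degrees) and at rest; the round-headed key still stands in the rack, within 20 mm of where it was (value of joint switch above 0.7 rad and horizontal distance between key and slot below 0.012 m and z of key in the frame of slot between -0.006 and 0.006 m and angle between key's own z axis and vertical below 0.17 rad and linear speed of key below 0.02 m/s and distance of other_key from where it was at the start of the episode below 0.02 m and angle between other_key's own z axis and vertical below 0.25 rad); the robot touches nothing.
It fails at once if the round-headed key is taken from or knocked out of its place (distance of other_key from where it was at the start of the episode above 0.03 m).
It also fails if it takes over 42 s, if anything falls off the work surface, if the arm or the gripper's body presses on something with over 40 N, if the wrist force passes 120 N, or if a joint passes its speed limit or range.

## Robot

A 6-joint arm with a two-finger parallel gripper is mounted at the origin on the work surface. World frame = base frame: x ahead of the robot, y to its left, z up, the work surface at z = 0. Lengths are in m, angles in rad, forces in N, time in s.
With the tool pointing down it reaches from about 0.35 to 0.85 m from the base axis. Payload 8.1 kg.
Tool frame: the origin (TCP) lies at the very end of the fingers, on their centre line; the grasp point (between the pads) lies robot.hold_point_z behind it (robot.hold_point_z is the distance from the TCP to the grasp point, in m); z points along the fingers, y is the direction in which the jaws open and shut (so a half turn about z gives the same grasp; the last joint's range is limited). The gripper opens to 93 mm and grips with 3 to 60 N. Pads are 15 mm wide; open, the fingers measure 128 mm over their backs; the gripper's body (75 mm by 188 mm) begins 65 mm behind the grasp point.
Start: joints at [1.206, 0.13, 1.488, -0, 1.523, -0.085], TCP at [0.166, 0.577, 0.219] pointing down, gripper open.
Joint ranges: [-2.96, 2.96], [-0.89, 2.26], [0.02, 2.5], [-1.34, 4.48], [0, 2.73], [-2.66, 2.66]. Speed limits (rad/s): [2.39, 2.39, 2.79, 3.14, 3.14, 3.14].

## Interface

Orientations are given as a rotation vector (axis times angle).
In Python, from plant import robot, cams gives the robot as it stands. The module is installed in compiled form; this text tells all that it offers.
- The arm moves only by the tool step_arm, never from a script. Its argument "deltas" is a list of rows, each an object with "offset": the shift along the tool's x, y, z in cm, a list of three; "roll": the turn about the tool's z in rad. In form: [{"offset": [x, y, z], "roll": roll}, ...]. A call has 1 to 12 rows; each row shifts and turns the commanded pose from where the row before left it, along the tool's axes as they then stand; what a row does not reach is not made up. A row lasts 1/8 s, in which the tool goes at most 62.5 mm and 10.7 degrees, less where a joint would pass 70% of its speed; a pose out of reach is approached as far as the arm can. A call with a gripper value outside its range is refused whole. "fingers" is the finger opening in cm, from 0 to 9.3, set as the call begins (left out, the last holds). The fingers move at their own pace and stop on an object; "grip_force" is the grip in N (left out, the last holds). Time passes only in rows, so rows that do not move let the fingers close. It gives the time, the measured TCP pose, the force and the opening at its end, in the units of the state.
- robot.read_state(): the state, without advancing time (a new reading comes with each control period).
- cams.read_camera(name): name is "side" or "top" or "wrist"; returns a dict with "pixels" (400x640x3 uint8, red, green, blue), "fx", "fy", "cx", "cy" (pixels), "extrinsics" (4x4, takes a point from world to camera coordinates). Camera axes: x right, y down, z forward; pixel columns grow to the right and rows downward; lengths in m; the calibration is good to about 2 mm. The wrist camera is an equidistant fisheye: a pixel r from the principal point sees the ray r / f radians off the axis. A picture is of the moment at which its call begins. There is no depth.
- robot.close_job(): hands the job in, once; it reports no verdict.
Trained networks look in a picture, given as the dict that the camera call returned (one of the last four; its "shot" number tells which), for a name from the list of things; names that differ only in an ending like _2 or _b are one class to them, and where a whole thing is asked for, a point or a joint stands for the part that bears it (a point fixed in the world has none). Each returns a list of dicts, best first, with "score" (0 to 1); they miss things now and then, are a little off and sometimes report something else, mostly with a low value. They report only what shows in the picture. A call takes as long as a camera call. They do not tell look-alikes from the thing itself.
- cams.boxes_of(picture, thing): "xy" ([column, row] in pixels, amid what is visible of it).
- cams.silhouettes(picture, thing): "mask" (400x640 bool, what is visible of it) and "xy" ([column, row] in pixels, amid what is visible of it).
- cams.pinpoint(picture, thing): "xy" ([column, row] in pixels: a listed point, or the origin of a listed thing).
The state is a dict: "t": time; "q": joint angles; "dq": joint speeds; "joint_torque": joint torques, N m; "tool_pos": TCP position; "orientation": TCP orientation; "force": force on the tool from outside, world axes, zero at the start; "wrist_torque": the same for the moment, N m; "opening": finger opening in m.
Only numpy, scipy, OpenCV 4.12 (cv2) and the standard library are available. Lean on these libraries where they do the work, as an engineer would, in place of code of your own. Each camera call takes 0.05 s, during which the arm holds its last target. There are 200 camera calls.

## Working session

There is one attempt and no reset: what is moved stays moved. The work goes in short steps, Python scripts to look and compute and a tool call to move; the robot and the scene stay as the last step left them, time stands still between calls to the robot, and variables do not carry over. Pictures are saved under pics/ and viewed, about 8 in all and at most 12, crops included, and the job is handed in when it is done.

Besides the shell and the picture viewer there is one more tool, called after "Emit:" by a JSON object that holds its "op" and its "data", one argument or row to a line. step_arm: Moves the arm, as the interface text tells. Its arguments: {"type":"object","properties":{"deltas":{"type":"array"},"fingers":{"type":"number"},"grip_force":{"type":"number"}},"required":["deltas"]}

```bash
mkdir -p pics; cat > h.py <<'E'
import numpy as np, cv2
from plant import robot, cams
def ray(p,xy):
    T=np.array(p["extrinsics"]);R=T[:3,:3];t=T[:3,3]
    d=np.array([(xy[0]-p["cx"])/p["fx"],(xy[1]-p["cy"])/p["fy"],1.0])
    return -R.T@t, R.T@d
def onz(p,xy,z):
    c,d=ray(p,xy); return c+d*(z-c[2])/d[2]
def proj(p,X):
    T=np.array(p["extrinsics"]);c=T[:3,:3]@np.array(X)+T[:3,3]
    return np.array([p["cx"]+p["fx"]*c[0]/c[2],p["cy"]+p["fy"]*c[1]/c[2]])
def save(p,n,crop=None,s=1):
    im=p["pixels"][:,:,::-1]
    if crop: im=im[crop[1]:crop[3],crop[0]:crop[2]]
    cv2.imwrite("pics/"+n,cv2.resize(im,None,fx=s,fy=s,interpolation=cv2.INTER_CUBIC))
E
python3 - <<'E'
from h import *
s=robot.read_state();print({k:np.round(v,3) for k,v in s.items()},robot.hold_point_z)
ims=[]
for n in("top","side"):
    p=cams.read_camera(n);save(p,n+"0.png");T=np.array(p["extrinsics"]);print(n,-T[:3,:3].T@T[:3,3],p["fx"])
    for th,z in(("key",.035),("other_key",.035),("slot",.09)):
        for r in cams.pinpoint(p,th)[:4]:print(th,np.round(r["score"],2),np.round(r["xy"]),np.round(onz(p,r["xy"],z),3))
E
```

```text
{'t': np.float64(0.0), 'q': array([ 1.206,  0.131,  1.489,  0.   ,  1.523, -0.085]), 'dq': array([ 0.   ,  0.001,  0.   , -0.001,  0.001, -0.001]), 'joint_torque': array([ 2.0000e-03, -5.5982e+01, -4.9177e+01,  7.7000e-02,  3.5000e-02,
       -0.0000e+00]), 'tool_pos': array([0.165, 0.576, 0.218]), 'orientation': array([-4.38e-01, -3.11e+00,  3.00e-03]), 'force': array([ 0.19 ,  0.518, -0.069]), 'wrist_torque': array([0.073, 0.016, 0.057]), 'opening': np.float64(0.093)} 0.0188
top [0.49983364 0.07099521 1.23906831] 479.91942936724985
key 0.92 [236. 242.] [0.462 0.268 0.035]
key 0.83 [222. 199.] [0.57  0.304 0.035]
key 0.65 [184. 207.] [0.55  0.401 0.035]
key 0.53 [238. 167.] [0.651 0.264 0.035]
other_key 0.76 [260. 209.] [0.545 0.209 0.035]
slot 0.93 [436. 189.] [ 0.588 -0.22   0.09 ]
side [0.45431944 0.75570134 0.54548031] 396.94150293515963
key 0.72 [352. 303.] [0.455 0.278 0.035]
key 0.7 [284. 362.] [0.547 0.403 0.035]
key 0.7 [246. 288.] [0.642 0.265 0.035]
key 0.58 [290. 310.] [0.556 0.306 0.035]
other_key 0.57 [308. 273.] [0.538 0.215 0.035]
slot 0.89 [310. 146.] [ 0.593 -0.216  0.09 ]
```

View pics/top0.png

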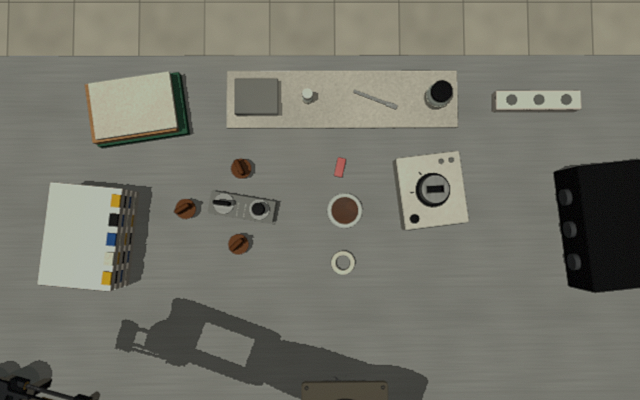

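View pics/side0.png

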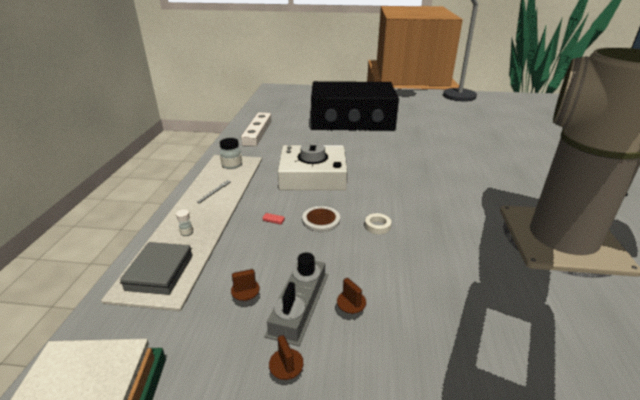

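The side view confirms what the top view shows. Candidates in top pixels are the black bar grip in the rack (222,200), brown look-alikes at (236,242), (184,207) and (240,167), and the round knob (260,209). I choose (222,200). The slot is on the barrel at (434,189).

```bash
python3 - <<'E'
from h import *
p=cams.read_camera("top")
a=p["pixels"][180:230,195:285,::-1];b=p["pixels"][150:235,390:475,::-1]
A=cv2.resize(a,(790,439),interpolation=cv2.INTER_CUBIC)[:, :]
B=cv2.resize(b,(439,439),interpolation=cv2.INTER_CUBIC)
A=cv2.resize(A,(350*79//44//2*2-0 if 0 else 360,200));
cv2.imwrite("pics/c.png",np.hstack([cv2.resize(a,(360,200),interpolation=cv2.INTER_CUBIC),cv2.resize(b,(400,400),interpolation=cv2.INTER_CUBIC)[:200] if 0 else cv2.resize(b,(200,200),interpolation=cv2.INTER_CUBIC)]))
g=p["pixels"].max(2).astype(int)
def pca(x0,y0,x1,y1,th,z,name):
    m=np.zeros(g.shape,np.uint8);m[y0:y1,x0:x1]=(g[y0:y1,x0:x1]<th)
    n,l,st,c=cv2.connectedComponentsWithStats(m)
    i=1+np.argmax(st[1:,4]);ys,xs=np.where(l==i)
    W=np.array([onz(p,(x,y),z)[:2] for x,y in zip(xs,ys)]);w,v=np.linalg.eigh(np.cov(W.T))
    print(name,len(xs),xs.min(),xs.max(),ys.min(),ys.max(),W.mean(0).round(4),"ext",np.ptp(W@v,axis=0).round(3),"ang",np.degrees(np.arctan2(v[1,1],v[0,1])).round(1))
for t in(40,60,80):
    pca(208,190,238,214,t,.079,"grip");pca(420,178,450,202,t,.09,"slot");pca(245,198,272,222,t,.069,"knob")
for n in("top","side"):
    q=cams.read_camera(n)
    for th in("key","other_key","slot"):
        for r in cams.silhouettes(q,th)[:5]:
            if r["score"]>.4: ys,xs=np.where(r["mask"]);print(n,th,np.round(r["xy"]),len(xs),xs.min(),xs.max(),ys.min(),ys.max())
E
```

```text
grip 72 213 230 200 205 [0.5601 0.2971] ext [0.01  0.042] ang 82.0
slot 100 427 443 186 191 [ 0.59  -0.217] ext [0.013 0.039] ang 88.9
knob 121 252 264 203 214 [0.5452 0.21  ] ext [0.027 0.03 ] ang 85.9
grip 86 213 231 200 205 [0.5603 0.2966] ext [0.012 0.044] ang 83.5
slot 109 427 443 185 192 [ 0.5899 -0.2171] ext [0.015 0.04 ] ang 93.5
knob 134 252 265 203 214 [0.545  0.2099] ext [0.028 0.032] ang 84.4
grip 127 212 235 199 205 [0.5608 0.2913] ext [0.015 0.056] ang 87.5
slot 129 426 443 185 192 [ 0.5895 -0.2176] ext [0.017 0.041] ang 91.7
knob 178 252 269 202 214 [0.5462 0.2058] ext [0.029 0.042] ang 99.7
top key [182. 209.] 322 174 194 199 218
top key [224. 200.] 348 212 233 193 213
top key [236. 244.] 284 228 246 235 254
top key [239. 166.] 342 231 250 159 178
top other_key [261. 209.] 316 249 268 200 219
top slot [436. 185.] 546 419 448 175 203
side key [285. 362.] 1039 269 303 335 380
side key [245. 286.] 720 231 259 269 299
side key [352. 296.] 749 337 366 277 313
side key [293. 307.] 726 275 304 281 319
side key [312. 152.] 446 301 326 142 161
side other_key [308. 267.] 582 294 320 252 281
side slot [312. 153.] 415 301 325 141 160
```

View pics/c.png

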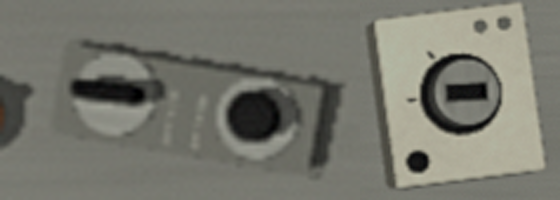

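The crop shows the black bar grip standing in the left pocket and the round knob in the right one. The slot lies roughly along world y, so the choice holds. Next I move above the key.

Emit:
{"op": "step_arm", "data": {
  "deltas": [
    {"offset": [-3.82,-1.3,0],"roll": 0},
    {"offset": [-3.82,-1.3,0],"roll": 0},
    {"offset": [-3.82,-1.3,0],"roll": 0},
    {"offset": [-3.82,-1.3,0],"roll": 0},
    {"offset": [-3.82,-1.3,0],"roll": 0},
    {"offset": [-3.82,-1.3,0],"roll": 0},
    {"offset": [-3.82,-1.3,0],"roll": 0},
    {"offset": [-3.82,-1.3,0],"roll": 0},
    {"offset": [-3.82,-1.3,0],"roll": 0},
    {"offset": [-3.82,-1.3,0],"roll": 0},
    {"offset": [-3.82,-1.3,0],"roll": 0},
    {"offset": [-3.82,-1.3,0],"roll": 0}
  ],
  "fingers": 6.5
}}

```text
t: 2.35
tool_pos: [0.5642, 0.2993, 0.2187]
orientation: [0.438, 3.111, 0.0]
force: [0.2, -0.1, 1.4]
opening: 0.0647
```

Emit:
{"op": "step_arm", "data": {
  "deltas": [
    {"offset": [0,0,0],"roll": 0.159},
    {"offset": [0,0,0],"roll": 0.159},
    {"offset": [0,0,0],"roll": 0.159},
    {"offset": [0,0,0],"roll": 0.159},
    {"offset": [0,0,0],"roll": 0.159},
    {"offset": [0,0,0],"roll": 0.159},
    {"offset": [0,0,0],"roll": 0.159},
    {"offset": [0,0,0],"roll": 0.159},
    {"offset": [0,0,0],"roll": 0.159},
    {"offset": [0,0,0],"roll": 0}
  ]
}}

```text
t: 3.6
tool_pos: [0.5632, 0.3001, 0.2186]
orientation: [-2.37, -2.062, 0.0]
force: [-0.3, 0.4, 0.5]
opening: 0.065
```

```bash
cat >> h.py <<'E'
from scipy.spatial.transform import Rotation as Rn
def go(target):
    s=robot.read_state();R=Rn.from_rotvec(s["orientation"]).as_matrix()
    return (R.T@(np.array(target)-s["tool_pos"])*100).round(2)
def fish(p,xy):
    T=np.array(p["extrinsics"]);R=T[:3,:3];t=T[:3,3]
    v=np.array([xy[0]-p["cx"],xy[1]-p["cy"]]);r=np.hypot(*v)+1e-9;th=r/p["fx"]
    d=np.array([*(v/r*np.sin(th)),np.cos(th)]);return -R.T@t,R.T@d
def fz(p,xy,z):
    c,d=fish(p,xy);return c+d*(z-c[2])/d[2]
def ang():
    R=Rn.from_rotvec(robot.read_state()["orientation"]).as_matrix();return np.degrees(np.arctan2(R[1],R[0])).round(1),R[:,2].round(3)
E
python3 - <<'E'
from h import *
s=robot.read_state();print(s["t"],s["tool_pos"].round(4),s["q"].round(3),s["opening"],ang())
p=cams.read_camera("wrist");save(p,"w1.png")
for th,z in(("key",.035),("other_key",.035)):
    for r in cams.pinpoint(p,th)[:4]:print(th,np.round(r["score"],2),np.round(r["xy"]),np.round(fz(p,r["xy"],z),3))
E
```

```text
3.6 [0.5632 0.3001 0.2186] [0.409 0.233 1.373 0.    1.535 0.548] 0.06497522665459304 (array([  82. ,   -8. , -163.7]), array([-0., -0., -1.]))
key 0.95 [320. 183.] [0.559 0.302 0.035]
key 0.64 [296. 101.] [0.546 0.398 0.035]
key 0.62 [397. 205.] [0.646 0.263 0.035]
key 0.55 [240. 218.] [0.456 0.273 0.035]
other_key 0.66 [313. 254.] [0.538 0.215 0.035]
```

View pics/w1.png

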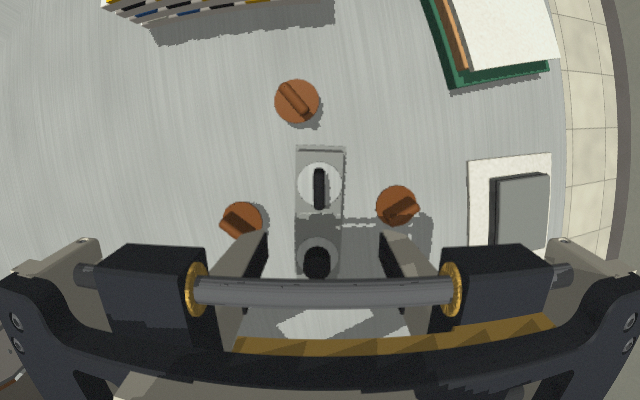

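The wrist view shows the black bar grip at (320,187) in line with tool x, and the knob at (317,262). The angle and position agree with the top view, so I descend and close.

Emit:
{"op": "step_arm", "data": {
  "deltas": [
    {"offset": [0,-0.3,3],"roll": 0},
    {"offset": [0,0,3],"roll": 0},
    {"offset": [0,0,3],"roll": 0},
    {"offset": [0,0,3],"roll": 0},
    {"offset": [0,0,2.5],"roll": 0},
    {"offset": [0,0,1.5],"roll": 0},
    {"offset": [0,0,1.2],"roll": 0},
    {"offset": [0,0,0],"roll": 0}
  ]
}}

```text
t: 4.75
tool_pos: [0.5598, 0.3004, 0.046]
orientation: [-2.371, -2.061, 0.002]
force: [1.0, 0.0, 1.1]
opening: 0.0649
```

Emit:
{"op": "step_arm", "data": {
  "deltas": [
    {"offset": [0,0,0],"roll": 0},
    {"offset": [0,0,0],"roll": 0},
    {"offset": [0,0,0],"roll": 0},
    {"offset": [0,0,0],"roll": 0},
    {"offset": [0,0,0],"roll": 0}
  ],
  "fingers": 0,
  "grip_force": 20
}}

```text
t: 5.38
tool_pos: [0.5602, 0.3006, 0.0467]
orientation: [-2.371, -2.061, -0.0]
force: [0.4, -0.5, -0.6]
opening: 0.0195
```

Emit:
{"op": "step_arm", "data": {
  "deltas": [
    {"offset": [0,0,0],"roll": 0},
    {"offset": [0,0,0],"roll": 0},
    {"offset": [0,0,0],"roll": 0}
  ]
}}

```text
t: 5.75
tool_pos: [0.5601, 0.3006, 0.0466]
orientation: [-2.371, -2.061, 0.0]
force: [-0.7, -0.2, 0.2]
opening: 0.0116
```

Gripped at 12 mm, with almost no side force. Lift to about z = 0.20.

Emit:
{"op": "step_arm", "data": {
  "deltas": [
    {"offset": [0,0,-1],"roll": 0},
    {"offset": [0,0,-2],"roll": 0},
    {"offset": [0,0,-3],"roll": 0},
    {"offset": [0,0,-4],"roll": 0},
    {"offset": [0,0,-4],"roll": 0},
    {"offset": [0,0,-2],"roll": 0},
    {"offset": [0,0,0],"roll": 0}
  ]
}}

```text
t: 6.62
tool_pos: [0.5614, 0.3011, 0.2092]
orientation: [2.37, 2.06, 0.006]
force: [-0.6, 0.7, -1.6]
opening: 0.012
```

```bash
python3 - <<'E'
from h import *
s=robot.read_state();print(s["t"],s["tool_pos"].round(4),s["opening"],ang())
p=cams.read_camera("side");save(p,"s2.png",(200,150,440,390),2)
for r in cams.pinpoint(p,"key")[:5]:print(np.round(r["score"],2),np.round(r["xy"]),)
print("expected",proj(p,s["tool_pos"]-[0,0,.0115]))
q=cams.read_camera("top");save(q,"t2.png",(180,150,300,250),4)
for r in cams.pinpoint(q,"key")[:5]:print(np.round(r["score"],2),np.round(r["xy"]),)
print("expected",proj(q,s["tool_pos"]-[0,0,.0115]))
print("delta",go([.59,-.217,.20]))
E
```

```text
6.625 [0.5614 0.3011 0.2092] 0.011950147911038772 (array([82., -8., 23.]), array([ 0.004,  0.002, -1.   ]))
0.91 [248. 292.]
0.84 [286. 229.]
0.74 [351. 299.]
0.56 [284. 361.]
expected [282.55218862 229.65424001]
0.8 [240. 166.]
0.67 [209. 199.]
0.53 [237. 245.]
expected [209.122527  198.9371576]
delta [-50.77  10.28   0.48]
```

View pics/s2.png

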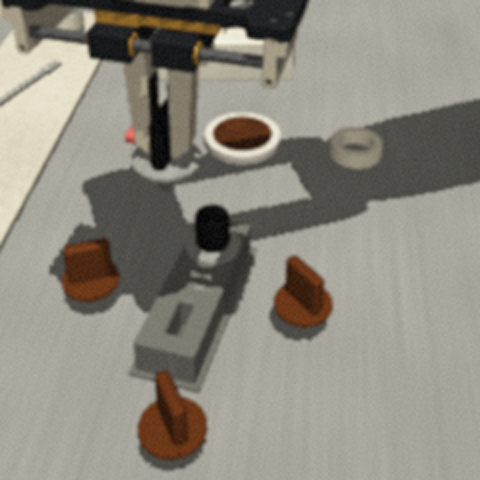

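The key is lifted, upright in the fingers at crop (160,160), and the knob still stands in the rack. Transfer over the slot.

Emit:
{"op": "step_arm", "data": {
  "deltas": [
    {"offset": [-3,0.6,0],"roll": 0},
    {"offset": [-4.5,0.9,0],"roll": 0},
    {"offset": [-4.5,0.9,0],"roll": 0},
    {"offset": [-4.5,0.9,0],"roll": 0},
    {"offset": [-4.5,0.9,0],"roll": 0},
    {"offset": [-4.5,0.9,0],"roll": 0},
    {"offset": [-4.5,0.9,0],"roll": 0},
    {"offset": [-4.5,0.9,0],"roll": 0},
    {"offset": [-4.5,0.9,0],"roll": 0},
    {"offset": [-4.5,0.9,0],"roll": 0},
    {"offset": [-4.3,0.9,0],"roll": 0},
    {"offset": [-3,0.6,0],"roll": 0}
  ]
}}

```text
t: 8.32
tool_pos: [0.5892, -0.2184, 0.2044]
orientation: [-2.371, -2.057, 0.002]
force: [0.7, 0.4, -0.6]
opening: 0.0117
```

Emit:
{"op": "step_arm", "data": {
  "deltas": [
    {"offset": [0,0,1.5],"roll": -0.08},
    {"offset": [0,0,1.5],"roll": -0.077},
    {"offset": [0,0,0],"roll": 0},
    {"offset": [0,0,0],"roll": 0}
  ]
}}

```text
t: 8.82
tool_pos: [0.5901, -0.2165, 0.1762]
orientation: [-2.203, -2.238, 0.001]
force: [1.2, -0.8, -0.9]
opening: 0.0118
```

```bash
python3 - <<'E'
from h import *
s=robot.read_state();print(s["t"],s["tool_pos"].round(4),s["q"].round(3),s["opening"],ang())
K=s["tool_pos"]-[0,0,.0115]
for n in("top","side","wrist"):
    p=cams.read_camera(n)
    for th in("key","slot"):
        for r in cams.pinpoint(p,th)[:5]:
            f=fz if n=="wrist" else onz
            print(n,th,np.round(r["score"],2),np.round(r["xy"],1),f(p,r["xy"],K[2] if th=="key" else .09).round(3))
    if n!="wrist":print("exp",proj(p,K)); 
    if n=="side":save(p,"s3.png",(230,60,410,210),4)
    if n=="wrist":save(p,"w3.png")
print("delta",go([.59,-.217,.1015]))
E
```

```text
8.825 [ 0.5901 -0.2165  0.1762] [-0.433  0.229  1.455 -0.     1.458 -0.449] 0.01175672992062315 (array([ 90.9,   0.9, 155.6]), array([-0.001,  0.   , -1.   ]))
top key 0.83 [239.4 167.1] [0.635 0.241 0.165]
top key 0.76 [182.9 205.1] [0.55  0.367 0.165]
top key 0.74 [236.1 243.1] [0.465 0.248 0.165]
top key 0.65 [442.3 186.1] [ 0.59  -0.215  0.165]
top slot 0.79 [436.  188.4] [ 0.59 -0.22  0.09]
exp [442.82927729 185.87269622]
side key 0.97 [244.2 290.7] [0.596 0.395 0.165]
side key 0.96 [351.8 302.7] [0.454 0.399 0.165]
side key 0.93 [286.6 364.3] [0.52  0.495 0.165]
side key 0.49 [311.2 120.1] [ 0.59  -0.218  0.165]
side slot 0.55 [310.9 145.7] [ 0.592 -0.222  0.09 ]
side slot 0.19 [303.1 271.2] [0.538 0.269 0.09 ]
exp [311.06087839 120.26019742]
wrist key 0.78 [324.4 238.1] [ 0.591 -0.216  0.165]
wrist slot 0.82 [320.7 204.5] [ 0.588 -0.215  0.09 ]
delta [-0.03 -0.05  7.54]
```

View pics/s3.png

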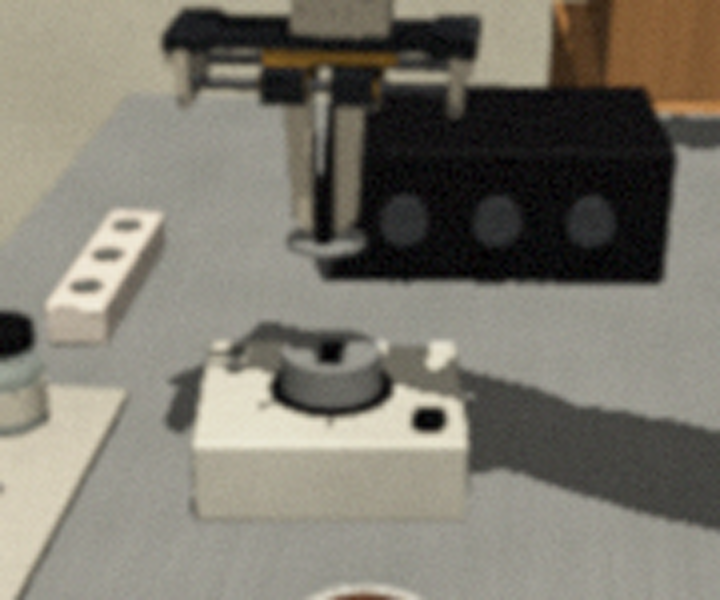

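The key hangs centred over the slot at crop (325,240), with the slot below at (330,350). All three cameras agree to about 2 mm. Lower to just inside the mouth first, then all the way.

Emit:
{"op": "step_arm", "data": {
  "deltas": [
    {"offset": [-0.1,-0.05,2],"roll": 0},
    {"offset": [0,0,2],"roll": 0},
    {"offset": [0,0,1],"roll": 0},
    {"offset": [0,0,0.5],"roll": 0},
    {"offset": [0,0,0.4],"roll": 0},
    {"offset": [0,0,0],"roll": 0}
  ]
}}

```text
t: 10.02
tool_pos: [0.59, -0.2177, 0.1178]
orientation: [2.202, 2.24, 0.0]
force: [-0.9, 0.6, -0.6]
opening: 0.0116
```

Emit:
{"op": "step_arm", "data": {
  "deltas": [
    {"offset": [0,0,0.5],"roll": 0},
    {"offset": [0,0,0.5],"roll": 0},
    {"offset": [0,0,0.3],"roll": 0},
    {"offset": [0,0,0.2],"roll": 0},
    {"offset": [0,0,0.1],"roll": 0},
    {"offset": [0,0,0],"roll": 0},
    {"offset": [0,0,0],"roll": 0}
  ]
}}

```text
t: 10.9
tool_pos: [0.5899, -0.2177, 0.1018]
orientation: [2.202, 2.24, 0.0]
force: [-0.2, 0.4, -0.6]
opening: 0.0115
```

Emit:
{"op": "step_arm", "data": {
  "deltas": [
    {"offset": [0,0,0.1],"roll": 0},
    {"offset": [0,0,0],"roll": 0},
    {"offset": [0,0,0],"roll": 0}
  ]
}}

```text
t: 11.28
tool_pos: [0.59, -0.2178, 0.1015]
orientation: [2.202, 2.24, 0.0]
force: [-2.9, 1.6, 5.4]
opening: 0.0117
```

The collar is seated: 5 N of contact at the expected height. Turn clockwise (positive roll, tool z down).

Emit:
{"op": "step_arm", "data": {
  "deltas": [
    {"offset": [0,0,0],"roll": 0.1},
    {"offset": [0,0,0],"roll": 0.12},
    {"offset": [0,0,0],"roll": 0.12},
    {"offset": [0,0,0],"roll": 0.12},
    {"offset": [0,0,0],"roll": 0.12},
    {"offset": [0,0,0],"roll": 0.12},
    {"offset": [0,0,0],"roll": 0.12},
    {"offset": [0,0,0],"roll": 0.12},
    {"offset": [0,0,0],"roll": 0.12},
    {"offset": [0,0,0],"roll": 0.12},
    {"offset": [0,0,0],"roll": 0.12},
    {"offset": [0,0,0],"roll": 0.12}
  ]
}}

```text
t: 12.78
tool_pos: [0.5898, -0.2176, 0.1016]
orientation: [-3.131, -0.257, 0.0]
force: [-4.0, 2.7, 6.6]
opening: 0.0122
```

```bash
python3 - <<'E'
from h import *
s=robot.read_state();print(s["t"],s["tool_pos"].round(4),s["force"].round(1),s["wrist_torque"].round(2),s["opening"],ang())
E
```

```text
12.775 [ 0.5898 -0.2176  0.1016] [-4.   2.7  6.6] [0.32 0.92 0.41] 0.012220619389908125 (array([  9.4, -80.6, 111.7]), array([-0.,  0., -1.]))
```

Emit:
{"op": "step_arm", "data": {
  "deltas": [
    {"offset": [0,0,0],"roll": 0.05},
    {"offset": [0,0,0],"roll": 0.03},
    {"offset": [0,0,0],"roll": 0}
  ]
}}

```text
t: 13.15
tool_pos: [0.5901, -0.2175, 0.1016]
orientation: [3.138, 0.138, 0.001]
force: [-2.7, 2.2, 5.8]
opening: 0.0125
```

```bash
python3 - <<'E'
from h import *
s=robot.read_state();print(s["t"],s["tool_pos"].round(4),s["force"].round(1),s["wrist_torque"].round(2),s["opening"],ang())
E
```

```text
13.15 [ 0.5901 -0.2175  0.1016] [-2.7  2.2  5.8] [0.34 0.62 0.46] 0.01245145015085015 (array([  5. , -85. ,  -7.1]), array([ 0., -0., -1.]))
```

The jaws are being spread slightly and the torque has levelled off, so the barrel is at its stop. Release and lift.

Emit:
{"op": "step_arm", "data": {
  "deltas": [
    {"offset": [0,0,0],"roll": 0},
    {"offset": [0,0,0],"roll": 0},
    {"offset": [0,0,0],"roll": 0},
    {"offset": [0,0,0],"roll": 0},
    {"offset": [0,0,0],"roll": 0}
  ],
  "fingers": 6
}}

```text
t: 13.78
tool_pos: [0.5898, -0.2177, 0.1005]
orientation: [-3.139, -0.138, 0.0]
force: [-1.1, -1.1, -0.3]
opening: 0.0573
```

Emit:
{"op": "step_arm", "data": {
  "deltas": [
    {"offset": [0,0,-1],"roll": 0},
    {"offset": [0,0,-2],"roll": 0},
    {"offset": [0,0,-3],"roll": 0},
    {"offset": [0,0,-4],"roll": 0},
    {"offset": [0,0,-3],"roll": 0},
    {"offset": [0,0,0],"roll": 0},
    {"offset": [0,0,0],"roll": 0}
  ]
}}

```text
t: 14.65
tool_pos: [0.5897, -0.2176, 0.2307]
orientation: [3.139, 0.138, 0.0]
force: [0.1, -1.2, 0.1]
opening: 0.0601
```

```bash
python3 - <<'E'
from h import *
s=robot.read_state();print(s["t"],s["tool_pos"].round(4),s["opening"],s["force"].round(1))
ims=[]
for n,c in(("side",(220,90,400,210)),("wrist",(230,110,410,230))):
    p=cams.read_camera(n);ims.append(cv2.resize(p["pixels"][c[1]:c[3],c[0]:c[2],::-1],(390,260),interpolation=cv2.INTER_CUBIC))
    for th in("key","slot","other_key"):
        for r in cams.pinpoint(p,th)[:4]:print(n,th,round(r["score"],2),np.round(r["xy"],1),(fz if n=="wrist" else onz)(p,r["xy"],.035 if th=="other_key" else .09).round(3))
cv2.imwrite("pics/e.png",np.hstack(ims))
E
```

```text
14.65 [ 0.5897 -0.2176  0.2307] 0.06006881248757824 [ 0.1 -1.2  0.1]
side key 0.72 [350.4 302.5] [0.457 0.329 0.09 ]
side key 0.65 [285.6 364. ] [0.534 0.444 0.09 ]
side key 0.63 [246.4 290.6] [0.62  0.323 0.09 ]
side key 0.56 [313.  147.2] [ 0.585 -0.213  0.09 ]
side slot 0.65 [309.9 147.3] [ 0.593 -0.211  0.09 ]
wrist key 0.93 [324.3 190.5] [ 0.59  -0.217  0.09 ]
wrist key 0.89 [ 47.7 234.2] [0.493 0.184 0.09 ]
wrist key 0.55 [ 41.1 129.2] [0.646 0.174 0.09 ]
wrist key 0.49 [  5.9 181.7] [0.566 0.29  0.09 ]
wrist other_key 0.65 [ 52.4 188.2] [0.548 0.22  0.035]
```

View pics/e.png

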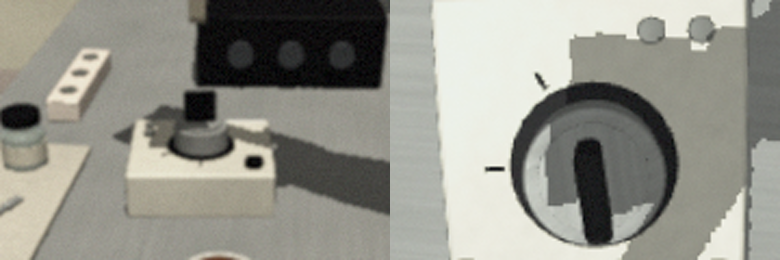

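The key stands seated in the barrel, with its grip along (592,190) in the wrist crop. It turned about 80° = 1.39 rad; less 0.37 of play, the barrel is at about 1.0 rad. The gripper is clear, so I hand in.

```bash
python3 -c "
from plant import robot
print(robot.close_job())"
```

```text
the job is handed in; nothing more can be done
None
```

I took the black bar-grip key from the rack and pushed it home in the switch. The collar seated with about 5 N of contact at the expected height. I then turned it clockwise until it stopped, let go and lifted clear, and handed the job in at about 15 s.

**Key:** the last side and wrist pictures show it upright in the barrel. The wrist reading puts it at (0.590, -0.217), within about 2 mm of the slot's centre. The side camera's last readings, (0.585, -0.213) for the key and (0.593, -0.211) for the slot, were about 6–7 mm off that, but still inside the 12 mm limit.

**Switch:** I could not see the barrel angle directly because the collar hides the slot. The grip ended about 80° (1.39 rad) from where it started. That puts the barrel at about 1.0 rad, near its stop, once the 0.37 rad of play is taken off. The wrist torque had levelled off and the key was starting to slip in the jaws, which also points to the stop.

**Round-headed key:** it still stands in the rack. The last wrist reading put it at (0.548, 0.220), which matches the start to within about 1 cm, though it was near the edge of the picture.

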